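# Start up the carving bench from its button pucks

### The arm

A 7-joint arm with a two-finger parallel gripper is mounted at the origin on a cart in front of the work surface, level with it; the furniture and walls round the work are solid. World frame = base frame: x ahead of the robot, y to its left, z up, the work surface at z = 0. Lengths are in m, angles in rad, forces in N, time in s.
With the tool pointing down it reaches from about 0.4 to 0.875 m from the base axis. Payload 19.3 kg.
Tool frame: the origin (TCP) lies at the very end of the fingers, on their centre line; the grasp point (between the pads) lies 19 mm behind it; z points along the fingers, y is the line along which they close (so a half turn about z gives the same grasp; the last joint's range is limited). The gripper opens to 85 mm and grips with 20 to 120 N. Pads are 22 mm wide; open, the fingers measure 114 mm over their backs; the gripper's body (76 mm by 85 mm) begins 54 mm behind the grasp point. The pads swing forward as they close: fully open they stand 13 mm farther back than shut.
Start: joints at [1.089, 0.521, -0.036, 1.599, 0.021, 1.021, -0.113], TCP at [0.25, -0.573, 0.231] pointing down, gripper open.
Joint ranges: [-2.91, 2.91], [-0.3, 2.13], [-1.5, 1.42], [0.17, 2.43], [-1.26, 4.41], [0.16, 1.93], [-2.52, 2.52]. Speed limits (rad/s): [1.89, 1.89, 2.39, 2.39, 3.01, 3.01, 3.01].

### API

Orientations are given as [roll, pitch, yaw] about the fixed x, y, z axes, in that order (R = Rz(yaw) Ry(pitch) Rx(roll)).
In Python, from workcell import bot gives the robot as it stands.
- The arm moves only by the tool carry_out, never from a script. Its argument "rows" is a list that holds one entry, the list of rows, each a list of 4 numbers: the shift along the tool's x, y, z in m, then the turn about the tool's z in degrees. In form: [[[x, y, z, twist], ...]]. A call has 1 to 12 rows; each row is the pose to reach, as a shift and turn from the pose commanded when the call began, along the tool's axes at that moment; what a row does not reach only later rows make up. A row lasts 1/12 s, in which the tool goes at most 41.7 mm and 7.16 degrees, less where a joint would pass 70% of its speed; a pose out of reach is approached as far as the arm can. A call with a gripper value outside its range is refused whole. "grip" is the finger opening in m, from 0 to 0.0854, set as the call begins (left out, the last holds). The fingers move at their own pace and stop on an object; "grip_force" is the grip in N (left out, the last holds). Time passes only in rows, so rows that repeat a pose let the fingers close. It gives the time, the measured TCP pose, the force, the opening and the grip force at its end, in the units of the state.
- bot.observe(): the state, without advancing time (a new reading comes with each control period).
- bot.grab_frame(name): name is "side" or "top"; returns a dict with "pixels" (400x640x3 uint8, red, green, blue), "K" (3x3 intrinsics, pixels), "pose" (4x4, takes a point from camera to world coordinates). Camera axes: x right, y down, z forward; pixel columns grow to the right and rows downward; lengths in m; the calibration is good to about 2 mm. A picture is of the moment at which its call begins. There is no depth.
- bot.job_done(): hands the job in; it is judged then, once.
Trained networks look in a picture, given as the dict that the camera call returned (one of the last four; its "shot" number tells which), for a name from the list of things; names that differ only in an ending like _2 or _b are one class to them, and where a whole thing is asked for, a point or a joint stands for the part that bears it (a point fixed in the world has none). Each returns a list of dicts, best first, with "conf" (0 to 1); they miss things now and then, are a little off and sometimes report something else, mostly with a low value. They report only what shows in the picture. A call takes as long as a camera call. They do not tell look-alikes from the thing itself.
- bot.look_for(picture, label): "position" ([column, row] in pixels, amid what is visible of it).
- bot.regions_of(picture, label): "region" (400x640 bool, what is visible of it) and "position" ([column, row] in pixels, amid what is visible of it).
- bot.spot_point(picture, label): "position" ([column, row] in pixels: a listed point, or the origin of a listed thing).
The state is a dict: "clock": time; "qpos": joint angles; "qd": joint speeds; "joint_efforts": joint torques, N m; "position": TCP position; "tool_rot": TCP orientation; "force": force on the tool from outside, world axes, zero at the start; "moment": the same for the moment, N m; "grip_width": finger opening in m; "finger_force": force on a finger pad.
Only numpy, scipy, OpenCV 4.12 (cv2) and the standard library are available. Lean on these libraries where they do the work, as an engineer would, in place of code of your own. Each camera call takes 0.05 s, during which the arm holds its last target. There are 200 camera calls.

### The job

Start up the carving bench with its loose button pucks: tap the green cap (dust extractor) first, then the yellow one (work lamp), then the blue one (carver), each with a light fingertip pushing its cap down until it stops, where it stays, without banging or leaning on it. Only touch the pucks: do not pick them up or shove them along, and do not touch the red stop puck at all. Leave the jars, tools and other things on the table where they are.

Things in the scene. Friction and masses are not known exactly. Their poses are not given: they have to be found in the camera images.
- puck_green: loose round wireless button puck with a green cap (starts the dust extractor): black base 56 mm in diameter, 20.5 mm high, about 0.18 kg, standing on the table; origin at the centre of its underside, z up; the yaw means nothing to the job
- cap_green_top (a point): centre of the flat top of the green cap, which is 40 mm in diameter, on the axis of its puck; 32 mm above the puck's underside when up, 25 mm when fully down. Moves down with the cap; z up
- cap_green (a joint): how far the green cap is pushed down: 0 = up (as it starts), 0.007 m = fully down on its stop. Past the stop the top of the cap is soft: it gives way from 3 N at about 2 N per mm for 4 mm more and springs back. A push of about 2.5 N moves it; it has no spring and stays where it is left (it cannot be brought up again)
- puck_yellow: loose round wireless button puck with a yellow cap (starts the work lamp): black base 56 mm in diameter, 20.5 mm high, about 0.18 kg, standing on the table; origin at the centre of its underside, z up; the yaw means nothing to the job
- cap_yellow_top (a point): centre of the flat top of the yellow cap, which is 40 mm in diameter, on the axis of its puck; 32 mm above the puck's underside when up, 25 mm when fully down. Moves down with the cap; z up
- cap_yellow (a joint): how far the yellow cap is pushed down: 0 = up (as it starts), 0.007 m = fully down on its stop. Past the stop the top of the cap is soft: it gives way from 3 N at about 2 N per mm for 4 mm more and springs back. A push of about 2.5 N moves it; it has no spring and stays where it is left (it cannot be brought up again)
- puck_blue: loose round wireless button puck with a blue cap (starts the power carver): black base 56 mm in diameter, 20.5 mm high, about 0.18 kg, standing on the table; origin at the centre of its underside, z up; the yaw means nothing to the job
- cap_blue_top (a point): centre of the flat top of the blue cap, which is 40 mm in diameter, on the axis of its puck; 32 mm above the puck's underside when up, 25 mm when fully down. Moves down with the cap; z up
- cap_blue (a joint): how far the blue cap is pushed down: 0 = up (as it starts), 0.007 m = fully down on its stop. Past the stop the top of the cap is soft: it gives way from 3 N at about 2 N per mm for 4 mm more and springs back. A push of about 2.5 N moves it; it has no spring and stays where it is left (it cannot be brought up again)
- puck_red: loose round wireless button puck with a red cap (stops everything; not to be touched): black base 56 mm in diameter, 20.5 mm high, about 0.18 kg, standing on the table; origin at the centre of its underside, z up; the yaw means nothing to the job
- cap_red_top (a point): centre of the flat top of the red cap, which is 40 mm in diameter, on the axis of its puck; 32 mm above the puck's underside when up, 25 mm when fully down. Moves down with the cap; z up
- cap_red (a joint): how far the red cap is pushed down: 0 = up (as it starts), 0.007 m = fully down on its stop. Past the stop the top of the cap is soft: it gives way from 3 N at about 2 N per mm for 4 mm more and springs back. A push of about 2.5 N moves it; it has no spring and stays where it is left (it cannot be brought up again)
- jar_ochre: small ochre paint jar with white lid, 40 mm in diameter, 43 mm high; loose bystander to be left where it stands; origin at the centre of its underside, z up
- jar_teal: small teal paint jar with white lid, 42 mm in diameter, 46 mm high; loose bystander to be left where it stands; origin at the centre of its underside, z up
- sanding_block: wooden sanding block, 59 x 101 x 34 mm, long along its y, lying on a 2.6 mm thick mat; loose bystander to be left where it stands; origin at the centre of its underside, z up
- tape_roll: roll of masking tape lying flat, 92 mm in diameter, 24 mm high; loose bystander to be left where it stands; origin at the centre of its underside, z up
Not all that is in view belongs to the job. What is shaped like the puck_blue but pink or purple is not meant.

How it is judged:
By the outcome, as a careful person would: the job done as asked, in the order asked, and still so for the second after the job is handed in, with the robot touching nothing.
It also fails if it takes over 42 s, if anything falls off the work surface, if the arm or the gripper's body presses on something with over 40 N, if the wrist force passes 120 N, or if a joint passes its speed limit or range.

## Working session

There is one attempt and no reset: what is moved stays moved. The work goes in short steps, Python scripts to look and compute and a tool call to move; the robot and the scene stay as the last step left them, time stands still between calls to the robot, and variables do not carry over. Pictures are saved under pics/ and viewed, at most 10 in all, crops included, and the job is handed in when it is done.

Besides the shell and the picture viewer there is one more tool, called after "Request:" by a JSON object that holds its "fn" and its "kwargs". carry_out: Moves the arm, as the interface text tells. Its arguments: {"type":"object","properties":{"rows":{"type":"array","items":{"type":"array","items":{"type":"array","items":{"type":"number"}}}},"grip":{"type":"number"},"grip_force":{"type":"number"}},"required":["rows"]}

```bash
mkdir -p pics
cat > h.py <<'E'
import numpy as np, cv2
from workcell import bot
def ray(f,p,z):
    K,T=np.array(f["K"]),np.array(f["pose"])
    d=T[:3,:3]@np.linalg.inv(K)@[p[0],p[1],1]; o=T[:3,3]
    return o+d*(z-o[2])/d[2]
E
python3 - <<'E'
from h import *
s=bot.observe(); print({k:np.round(v,3) for k,v in s.items()})
for n in("top","side"):
    f=bot.grab_frame(n); cv2.imwrite(f"pics/{n}0.png",f["pixels"][...,::-1]); print(n,np.round(f["pose"],3).tolist(),np.round(f["K"],1).tolist())
    for c in("green","yellow","blue","red"):
        for r in bot.spot_point(f,f"cap_{c}_top"): print(n,c,round(r["conf"],2),np.round(r["position"],1),np.round(ray(f,r["position"],.032),4))
E
```

```text
{'clock': np.float64(0.0), 'qpos': array([ 1.089,  0.522, -0.036,  1.6  ,  0.021,  1.021, -0.113]), 'qd': array([ 0.002,  0.001, -0.   , -0.   , -0.   ,  0.001, -0.003]), 'joint_efforts': array([ 1.0000e-03, -9.2712e+01,  1.9810e+00, -3.6994e+01,  1.8000e-02,
        8.0000e-03, -0.0000e+00]), 'position': array([ 0.25 , -0.572,  0.231]), 'tool_rot': array([-3.14 ,  0.   ,  0.412]), 'force': array([ 0.249,  0.517, -0.302]), 'moment': array([-0.011,  0.032,  0.02 ]), 'finger_force': np.float64(0.0), 'grip_width': np.float64(0.085)}
top [[-0.01, -0.991, 0.133, 0.335], [-1.0, 0.011, 0.009, 0.011], [-0.011, -0.133, -0.991, 1.161], [0.0, 0.0, 0.0, 1.0]] [[418.7, 0.0, 324.4], [0.0, 418.7, 205.2], [0.0, 0.0, 1.0]]
top green 0.69 [300.9 221.4] [0.4433 0.0861 0.032 ]
top yellow 0.5 [352.5 226.1] [ 0.429  -0.0533  0.032 ]
top blue 0.74 [428.5 180.3] [ 0.5522 -0.2634  0.032 ]
top blue 0.68 [432.3 213.9] [ 0.4597 -0.2697  0.032 ]
top blue 0.66 [428.1 289.9] [ 0.2579 -0.2497  0.032 ]
top blue 0.35 [214.2 250.7] [0.3667 0.3196 0.032 ]
top red 0.66 [333.6 173.3] [ 0.5749 -0.0042  0.032 ]
side [[-0.935, -0.17, 0.31, 0.154], [-0.354, 0.47, -0.809, 0.763], [-0.008, -0.866, -0.5, 0.533], [0.0, 0.0, 0.0, 1.0]] [[366.4, 0.0, 319.4], [0.0, 366.4, 195.1], [0.0, 0.0, 1.0]]
side green 0.53 [309.3 230.9] [0.4275 0.1176 0.032 ]
side green 0.49 [309.  218.9] [0.4472 0.071  0.032 ]
side green 0.31 [333.4 220.1] [0.3892 0.0555 0.032 ]
side yellow 0.62 [334.1 189.5] [ 0.4369 -0.0907  0.032 ]
side blue 0.64 [346.7 166.4] [ 0.4476 -0.2463  0.032 ]
side blue 0.44 [400.5 172.1] [ 0.2812 -0.2631  0.032 ]
side blue 0.38 [317.7 158.5] [ 0.5555 -0.2718  0.032 ]
side red 0.43 [332.2 202.8] [ 0.4185 -0.0207  0.032 ]
```

View pics/top0.png

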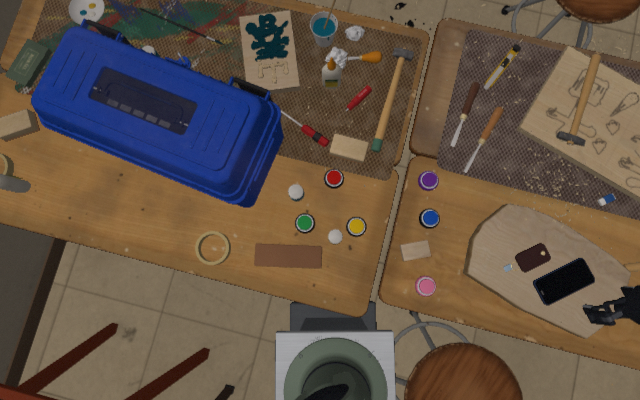

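View pics/side0.png

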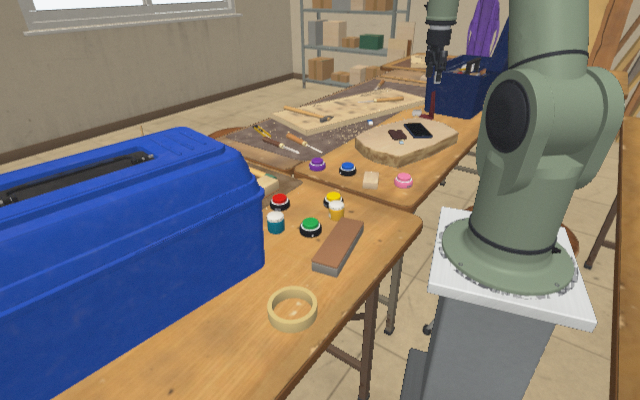

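The top view shows the green puck at (305,222), yellow at (356,226) and red at (333,178). The jars are teal at (296,191) and ochre at (335,236). Three pucks could be taken for blue: purple (428,180), blue (430,217) and pink (426,286). By the description I choose the middle one at (430,217). In the side view it is at (347,168), with purple at (317,163) and pink at (403,180). Next I measure by colour and check a crop.

```bash
cat >> h.py <<'E'
HUE={"green":(60,85),"yellow":(20,32),"blue":(102,118),"red":(175,5),"purple":(130,145)}
from scipy.optimize import least_squares
def cap(f,c,p,w=14):
    """hue mask of the cap near p -> mask (full image)"""
    h=cv2.cvtColor(f["pixels"],cv2.COLOR_RGB2HSV); lo,hi=HUE[c]
    H=h[...,0]; m=((H>=lo)&(H<=hi)) if lo<hi else ((H>=lo)|(H<=hi))
    m&=(h[...,1]>130)&(h[...,2]>70)
    b=np.zeros_like(m); x,y=map(int,p); b[y-w:y+w,x-w:x+w]=1
    n,l,st,ce=cv2.connectedComponentsWithStats((m&b).astype(np.uint8))
    return l==1+np.argmax(st[1:,4])
def proj(f,P):
    T=np.array(f["pose"]); q=(P-T[:3,3])@T[:3,:3]@np.array(f["K"]).T
    return q[:,:2]/q[:,2:]
E
python3 - <<'E'
from h import *
P={"top":{"green":(305,222),"yellow":(356,226),"blue":(430,217),"red":(333,178)},"side":{"green":(311,225),"yellow":(333,198),"blue":(347,168),"red":(280,201)}}
fs={n:bot.grab_frame(n) for n in P}
a=np.linspace(0,2*np.pi,40)
for c in P["top"]:
    r={}
    for n,f in fs.items():
        m=cap(f,c,P[n][c]); ys,xs=np.nonzero(m); hull=cv2.convexHull(np.c_[xs,ys].astype(np.int32))
        cen=np.array([(xs.min()+xs.max())/2,(ys.min()+ys.max())/2])
        r[n]=cen; print(c,n,m.sum(),(xs.min(),xs.max(),ys.min(),ys.max()),np.round([xs.mean(),ys.mean()],1),'z.028',np.round(ray(f,[xs.mean(),ys.mean()],.028),4))
        # expected cap silhouette at the 'z' estimate
        C=ray(f,[xs.mean(),ys.mean()],.028)
        q=np.vstack([proj(f,np.c_[C[0]+.02*np.cos(a),C[1]+.02*np.sin(a),0*a+z]) for z in(.0205,.032)]); print('   expect',np.round([q[:,0].min(),q[:,0].max(),q[:,1].min(),q[:,1].max()],1))
f=fs["top"]["pixels"]; g=fs["side"]["pixels"]
A=cv2.resize(f[150:300,270:450],None,fx=3,fy=3,interpolation=2); B=cv2.resize(g[150:245,260:420],None,fx=3,fy=3,interpolation=2)
cv2.imwrite("pics/ct.png",A[...,::-1]); cv2.imwrite("pics/cs.png",B[...,::-1])
E
```

```text
green top 143 (np.int64(298), np.int64(310), np.int64(216), np.int64(228)) [304.  222.1] z.028 [0.4417 0.0779 0.028 ]
   expect [296.5 311.5 214.6 229.6]
green side 138 (np.int64(303), np.int64(317), np.int64(218), np.int64(228)) [309.9 223. ] z.028 [0.4407 0.0815 0.028 ]
   expect [301.7 318.1 217.1 230.3]
yellow top 158 (np.int64(350), np.int64(363), np.int64(219), np.int64(232)) [356.2 225.6] z.028 [ 0.4304 -0.0637  0.028 ]
   expect [348.7 363.7 218.2 233.2]
yellow side 112 (np.int64(326), np.int64(340), np.int64(191), np.int64(200)) [333.  195.6] z.028 [ 0.4309 -0.0639  0.028 ]
   expect [325.8 340.3 190.8 201.7]
blue top 163 (np.int64(423), np.int64(437), np.int64(211), np.int64(224)) [430.1 217.5] z.028 [ 0.4505 -0.2644  0.028 ]
   expect [422.1 437.9 210.  225. ]
blue side 62 (np.int64(342), np.int64(353), np.int64(163), np.int64(168)) [347.2 165.5] z.028 [ 0.4504 -0.261   0.028 ]
   expect [340.9 353.5 161.8 170.4]
red top 151 (np.int64(327), np.int64(340), np.int64(171), np.int64(183)) [333.6 177. ] z.028 [ 0.5653 -0.004   0.028 ]
   expect [326.3 340.9 169.6 184.7]
red side 107 (np.int64(272), np.int64(285), np.int64(194), np.int64(203)) [278.9 198.2] z.028 [ 5.649e-01 -3.000e-04  2.800e-02]
   expect [271.4 286.4 193.3 204.4]
```

View pics/ct.png

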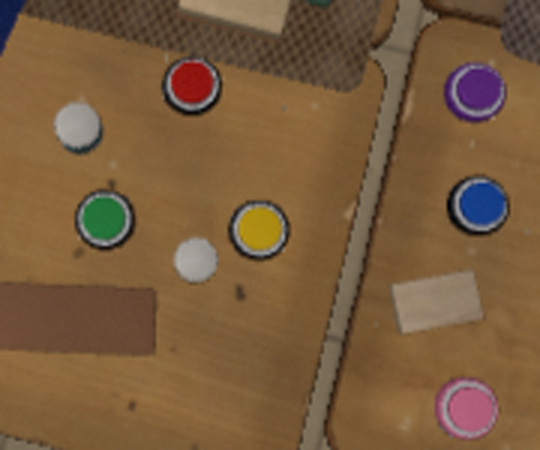

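View pics/cs.png

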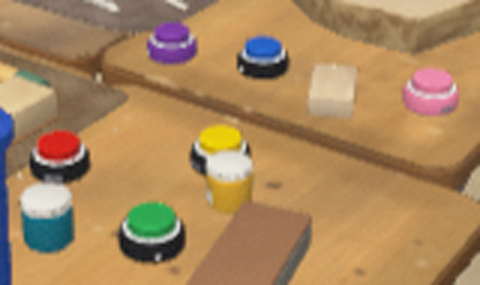

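The crops confirm the blue-capped puck with the black base at top (430,217), between the purple and pink ones. The two views agree to about 4 mm, so all pucks stand at z=0. Now I close the gripper and move high towards the blue side. After that, on to green.

Request:
{"fn": "carry_out", "kwargs": {"rows": [[[0.015, -0.01, 0, 0], [0.045, -0.03, 0, 0], [0.075, -0.05, 0, 0], [0.105, -0.07, 0, 0], [0.135, -0.09, 0, 0], [0.165, -0.115, 0, 0], [0.195, -0.135, 0, 0], [0.225, -0.155, 0, 0], [0.255, -0.175, 0, 0], [0.28, -0.195, 0, 0], [0.3, -0.21, 0, 0], [0.31, -0.215, 0, 0]]], "grip": 0, "grip_force": 20}}

```text
clock: 1.6
position: [0.4498, -0.2483, 0.2315]
tool_rot: [-3.141, -0.001, 0.415]
force: [-0.0, 0.6, -0.0]
grip_width: 0.0001
finger_force: 0.0
```

```bash
cat >> h.py <<'E'
from scipy.spatial.transform import Rotation as R
T={"green":(.441,.0795),"yellow":(.4305,-.063),"blue":(.4505,-.2625)}
def to(p):
    s=bot.observe(); M=R.from_euler("xyz",s["tool_rot"]).as_matrix()
    print(np.round(s["clock"],2),np.round(s["position"],4),np.round(s["tool_rot"],3),np.round(s["force"],2),np.round(s["grip_width"],4),"shift",np.round(M.T@(np.array(p)-s["position"]),4))
E
python3 - <<'E'
from h import *
to((*T["green"],.13)); print(np.round(bot.observe()["qpos"],2))
f=bot.grab_frame("side"); print(ray(f,(263,268),0))
E
```

```text
1.6 [ 0.4498 -0.2483  0.2315] [-3.141e+00 -1.000e-03  4.150e-01] [-0.03  0.61 -0.03] 0.0001 shift [ 0.1242 -0.3034  0.1018]
[ 0.51  0.35 -0.15  1.88  0.06  0.91 -0.83]
[0.48760612 0.23836394 0.        ]
```

Request:
{"fn": "carry_out", "kwargs": {"rows": [[[0.006, -0.015, 0, 0], [0.018, -0.043, 0, 0], [0.03, -0.072, 0, 0], [0.042, -0.101, 0, 0], [0.054, -0.13, 0, 0], [0.066, -0.159, 0, 0], [0.078, -0.188, 0.02, 0], [0.09, -0.217, 0.04, 0], [0.1, -0.245, 0.06, 0], [0.111, -0.272, 0.08, 0], [0.12, -0.292, 0.095, 0], [0.124, -0.3035, 0.1, 0]]]}}

```text
clock: 2.65
position: [0.4398, 0.0777, 0.1295]
tool_rot: [-3.141, 0.002, 0.413]
force: [0.1, 0.1, -0.4]
grip_width: 0.0
finger_force: 0.0
```

Run:
```python
from h import *
to((*T["green"],.040))
f=bot.grab_frame("side"); cv2.imwrite("pics/s1.png",cv2.resize(f["pixels"][100:250,230:430],None,fx=3,fy=3)[...,::-1])
```

```text
2.65 [0.4398 0.0777 0.1295] [-3.141e+00  2.000e-03  4.130e-01] [ 0.11  0.05 -0.41] 0.0 shift [ 0.002  -0.0011  0.0895]
```

View pics/s1.png

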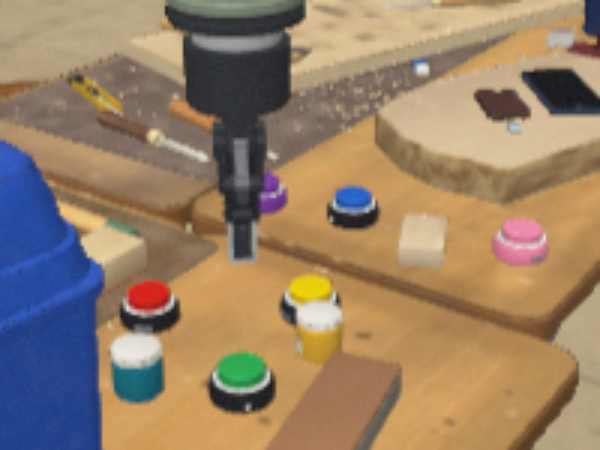

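The closed fingertips hang clear above the green cap, with the tip at crop (242,260) and the cap at (242,370). Descending.

Request:
{"fn": "carry_out", "kwargs": {"rows": [[[0, 0, 0.006, 0], [0.001, 0, 0.018, 0], [0.001, 0, 0.03, 0], [0.001, 0, 0.042, 0], [0.001, 0, 0.054, 0], [0.001, 0, 0.065, 0], [0.001, 0, 0.074, 0], [0.001, 0, 0.081, 0], [0.001, 0, 0.086, 0], [0.001, 0, 0.088, 0], [0.001, 0, 0.089, 0], [0.001, 0, 0.089, 0]]]}}

```text
clock: 3.7
position: [0.4414, 0.0764, 0.0424]
tool_rot: [3.142, -0.0, 0.412]
force: [0.3, 0.4, 0.4]
grip_width: -0.0004
finger_force: 0.0
```

Request:
{"fn": "carry_out", "kwargs": {"rows": [[[0, 0, 0.001, 0], [0, 0, 0.002, 0], [0, 0, 0.003, 0], [0, 0, 0.004, 0], [0, 0, 0.005, 0], [0, 0, 0.006, 0], [0, 0, 0.007, 0], [0, 0, 0.008, 0], [0, 0, 0.009, 0], [0, 0, 0.01, 0], [0, 0, 0.01, 0], [0, 0, 0.01, 0]]]}}

```text
clock: 4.7
position: [0.4412, 0.0765, 0.0323]
tool_rot: [-3.142, 0.0, 0.412]
force: [-0.0, -1.3, -0.1]
grip_width: 0.0003
finger_force: 0.0
```

Run:
```python
from h import *
to((*T["green"],.0245))
```

```text
4.7 [0.4412 0.0765 0.0323] [-3.142  0.     0.412] [-0.04 -1.32 -0.14] 0.0003 shift [ 0.001  -0.0028  0.0078]
```

Request:
{"fn": "carry_out", "kwargs": {"rows": [[[0, 0, 0.0007, 0], [0, 0, 0.0014, 0], [0, 0, 0.0021, 0], [0, 0, 0.0028, 0], [0, 0, 0.0035, 0], [0, 0, 0.0042, 0], [0, 0, 0.0049, 0], [0, 0, 0.0056, 0], [0, 0, 0.0063, 0], [0, 0, 0.007, 0], [0, 0, 0.0075, 0], [0, 0, 0.0075, 0]]]}}

```text
clock: 5.7
position: [0.4413, 0.0765, 0.0247]
tool_rot: [-3.142, 0.0, 0.412]
force: [-0.1, 0.7, 2.5]
grip_width: -0.0
finger_force: 1.7
```

Run:
```python
from h import *
to((*T["green"],.0245))
```

```text
5.7 [0.4413 0.0765 0.0247] [-3.142  0.     0.412] [-0.07  0.68  2.52] -0.0 shift [ 0.0009 -0.0029  0.0002]
```

Request:
{"fn": "carry_out", "kwargs": {"rows": [[[0, 0, 0.0003, 0], [0, 0, 0.0006, 0], [0, 0, 0.0008, 0], [0, 0, 0.0008, 0]]]}}

```text
clock: 6.03
position: [0.4413, 0.0765, 0.024]
tool_rot: [3.142, -0.0, 0.412]
force: [0.3, 0.0, 3.7]
grip_width: -0.0
finger_force: 2.4
```

Request:
{"fn": "carry_out", "kwargs": {"rows": [[[0, 0, 0.0003, 0], [0, 0, 0.0005, 0], [0, 0, 0.0005, 0]]]}}

```text
clock: 6.28
position: [0.4413, 0.0765, 0.0235]
tool_rot: [3.142, -0.0, 0.412]
force: [-2.1, -0.2, 5.3]
grip_width: -0.0
finger_force: 2.8
```

The force climbs past the stop, so green is fully down. Lifting slowly, then over to yellow.

Request:
{"fn": "carry_out", "kwargs": {"rows": [[[0, 0, -0.001, 0], [0, 0, -0.004, 0], [0, 0, -0.01, 0], [0, 0, -0.022, 0], [0, 0, -0.037, 0], [0, 0, -0.052, 0], [0, 0, -0.065, 0], [0, 0, -0.075, 0], [0, 0, -0.08, 0], [0, 0, -0.08, 0]]]}}

```text
clock: 7.12
position: [0.4417, 0.0765, 0.1044]
tool_rot: [3.141, -0.001, 0.411]
force: [-0.3, -0.5, -0.3]
grip_width: 0.0001
finger_force: 0.0
```

Request:
{"fn": "carry_out", "kwargs": {"rows": [[[-0.004, 0.007, 0, 0], [-0.011, 0.02, 0, 0], [-0.019, 0.035, 0, 0], [-0.028, 0.052, 0, 0], [-0.037, 0.07, 0, 0], [-0.046, 0.087, 0, 0], [-0.054, 0.102, 0, 0], [-0.06, 0.113, 0, 0], [-0.064, 0.121, 0, 0], [-0.066, 0.1235, 0, 0], [-0.066, 0.1235, 0, 0], [-0.066, 0.1235, 0, 0]]]}}

```text
clock: 8.12
position: [0.4301, -0.0627, 0.1033]
tool_rot: [-3.141, 0.0, 0.412]
force: [-0.2, -0.1, 0.2]
grip_width: -0.0
finger_force: 0.0
```

Run:
```python
from h import *
to((*T["yellow"],.040))
f=bot.grab_frame("side"); 
for c,p in(("green",(311,225)),("red",(280,201))):
    ys,xs=np.nonzero(cap(f,c,p)); print(c,np.round([xs.mean(),ys.mean(),len(xs)],1))
cv2.imwrite("pics/s2.png",cv2.resize(f["pixels"][100:250,230:430],None,fx=3,fy=3)[...,::-1])
```

```text
8.12 [ 0.4301 -0.0627  0.1033] [-3.141  0.     0.412] [-0.18 -0.06  0.16] -0.0 shift [0.0002 0.0005 0.0633]
green [310.  224.2 105. ]
red [278.9 198.2 107. ]
```

View pics/s2.png

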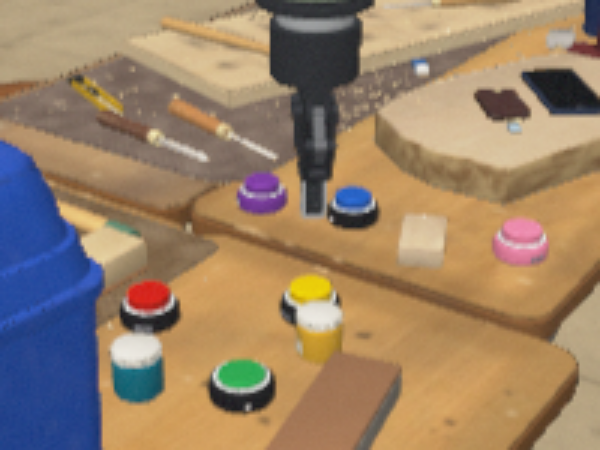

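The green cap at crop (242,375) is visibly down and its puck hasn't moved. The tip at (313,215) is over the yellow cap at (312,290). Descending to 33 mm, then pressing slowly.

Request:
{"fn": "carry_out", "kwargs": {"rows": [[[0, 0, 0.006, 0], [0, 0, 0.016, 0], [0, 0, 0.028, 0], [0, 0, 0.04, 0], [0, 0, 0.05, 0], [0, 0, 0.057, 0], [0, 0, 0.062, 0], [0, 0, 0.065, 0], [0, 0, 0.067, 0], [0, 0, 0.068, 0], [0, 0, 0.069, 0], [0, 0, 0.07, 0]]]}}

```text
clock: 9.17
position: [0.4304, -0.0631, 0.0337]
tool_rot: [3.141, -0.0, 0.412]
force: [0.7, 0.8, 0.1]
grip_width: -0.0002
finger_force: 0.0
```

Request:
{"fn": "carry_out", "kwargs": {"rows": [[[0, 0, 0.0007, 0], [0, 0, 0.0014, 0], [0, 0, 0.0021, 0], [0, 0, 0.0028, 0], [0, 0, 0.0035, 0], [0, 0, 0.0042, 0], [0, 0, 0.0049, 0], [0, 0, 0.0056, 0], [0, 0, 0.0063, 0], [0, 0, 0.007, 0], [0, 0, 0.0077, 0], [0, 0, 0.0077, 0]]]}}

```text
clock: 10.17
position: [0.4302, -0.0631, 0.0257]
tool_rot: [-3.142, 0.0, 0.412]
force: [1.0, -0.1, 0.6]
grip_width: -0.0003
finger_force: 0.4
```

Request:
{"fn": "carry_out", "kwargs": {"rows": [[[0, 0, 0.0005, 0], [0, 0, 0.001, 0], [0, 0, 0.001, 0]]]}}

```text
clock: 10.42
position: [0.4302, -0.0631, 0.0247]
tool_rot: [-3.142, -0.0, 0.412]
force: [0.6, -1.3, 3.7]
grip_width: -0.0004
finger_force: 1.6
```

Request:
{"fn": "carry_out", "kwargs": {"rows": [[[0, 0, 0.0004, 0], [0, 0, 0.0008, 0], [0, 0, 0.0012, 0], [0, 0, 0.0012, 0]]]}}

```text
clock: 10.75
position: [0.4302, -0.0631, 0.0236]
tool_rot: [3.142, -0.0, 0.412]
force: [-0.2, -0.8, 5.2]
grip_width: 0.0002
finger_force: 2.8
```

Yellow is on its stop. Lifting and moving to blue.

Request:
{"fn": "carry_out", "kwargs": {"rows": [[[0, 0, -0.001, 0], [0, 0, -0.004, 0], [0, 0, -0.01, 0], [0, 0, -0.022, 0], [0, 0, -0.037, 0], [0, 0, -0.052, 0], [0, 0, -0.065, 0], [0, 0, -0.075, 0], [0, 0, -0.08, 0], [0, 0, -0.08, 0]]]}}

```text
clock: 11.58
position: [0.4306, -0.0632, 0.1046]
tool_rot: [3.141, -0.001, 0.412]
force: [1.1, -0.8, 0.3]
grip_width: -0.0
finger_force: 0.0
```

Request:
{"fn": "carry_out", "kwargs": {"rows": [[[-0.003, 0.01, 0, 0], [-0.01, 0.03, 0, 0], [-0.018, 0.055, 0, 0], [-0.027, 0.083, 0, 0], [-0.036, 0.111, 0, 0], [-0.044, 0.138, 0, 0], [-0.052, 0.162, 0, 0], [-0.057, 0.178, 0, 0], [-0.06, 0.187, 0, 0], [-0.061, 0.191, 0, 0], [-0.061, 0.191, 0, 0], [-0.061, 0.191, 0, 0]]]}}

```text
clock: 12.58
position: [0.4506, -0.2616, 0.1033]
tool_rot: [-3.141, 0.0, 0.413]
force: [-0.1, 1.0, -0.0]
grip_width: 0.0
finger_force: 0.0
```

Run:
```python
from h import *
to((*T["blue"],.0335))
f=bot.grab_frame("side"); 
for c,p in(("green",(311,225)),("red",(280,201)),("yellow",(333,196)),("blue",(347,168))):
    ys,xs=np.nonzero(cap(f,c,p)); print(c,np.round([xs.mean(),ys.mean(),len(xs)],1))
cv2.imwrite("pics/s3.png",cv2.resize(f["pixels"][100:250,230:430],None,fx=3,fy=3)[...,::-1])
```

```text
12.58 [ 0.4506 -0.2616  0.1033] [-3.141  0.     0.413] [-0.13  1.04 -0.04] 0.0 shift [-0.0005  0.0008  0.0698]
green [310.  224.2 105. ]
red [278.9 198.2 108. ]
yellow [332.8 196.8  78. ]
blue [347.1 165.5  61. ]
```

View pics/s3.png

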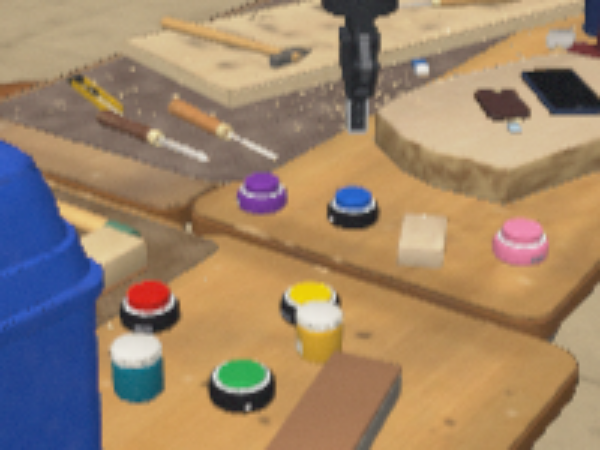

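Green (242,375) and yellow (310,292) are down and in place, and red is untouched. The tip at (356,130) is above blue (353,197).

Request:
{"fn": "carry_out", "kwargs": {"rows": [[[0, 0, 0.006, 0], [0, 0, 0.016, 0], [0, 0, 0.028, 0], [0, 0, 0.04, 0], [0, 0, 0.05, 0], [0, 0, 0.057, 0], [0, 0, 0.062, 0], [0, 0, 0.065, 0], [0, 0, 0.067, 0], [0, 0, 0.068, 0], [0, 0, 0.069, 0], [0, 0, 0.07, 0]]]}}

```text
clock: 13.63
position: [0.4509, -0.2627, 0.0338]
tool_rot: [3.141, -0.0, 0.412]
force: [-0.3, -1.1, -1.7]
grip_width: -0.0
finger_force: 0.0
```

Request:
{"fn": "carry_out", "kwargs": {"rows": [[[0, 0, 0.0007, 0], [0, 0, 0.0014, 0], [0, 0, 0.0021, 0], [0, 0, 0.0028, 0], [0, 0, 0.0035, 0], [0, 0, 0.0042, 0], [0, 0, 0.0049, 0], [0, 0, 0.0056, 0], [0, 0, 0.0063, 0], [0, 0, 0.007, 0], [0, 0, 0.0077, 0], [0, 0, 0.0077, 0]]]}}

```text
clock: 14.63
position: [0.4508, -0.2626, 0.0258]
tool_rot: [3.142, -0.0, 0.412]
force: [0.2, 0.7, 0.8]
grip_width: -0.0002
finger_force: 0.4
```

Request:
{"fn": "carry_out", "kwargs": {"rows": [[[0, 0, 0.0005, 0], [0, 0, 0.001, 0], [0, 0, 0.001, 0]]]}}

```text
clock: 14.88
position: [0.4507, -0.2625, 0.0248]
tool_rot: [-3.142, 0.0, 0.412]
force: [0.6, -0.7, 3.1]
grip_width: -0.0002
finger_force: 1.6
```

Request:
{"fn": "carry_out", "kwargs": {"rows": [[[0, 0, 0.0004, 0], [0, 0, 0.0008, 0], [0, 0, 0.0012, 0], [0, 0, 0.0012, 0]]]}}

```text
clock: 15.22
position: [0.4508, -0.2626, 0.0237]
tool_rot: [3.142, -0.0, 0.412]
force: [-0.5, -0.3, 5.8]
grip_width: 0.0004
finger_force: 2.7
```

Blue is on its stop. Lifting off and checking.

Request:
{"fn": "carry_out", "kwargs": {"rows": [[[0, 0, -0.001, 0], [0, 0, -0.004, 0], [0, 0, -0.01, 0], [0, 0, -0.022, 0], [0, 0, -0.037, 0], [0, 0, -0.052, 0], [0, 0, -0.067, 0], [0, 0, -0.085, 0], [0, 0, -0.095, 0], [0, 0, -0.1, 0], [0, 0, -0.1, 0], [0, 0, -0.1, 0]]]}}

```text
clock: 16.22
position: [0.4506, -0.2625, 0.1235]
tool_rot: [-3.142, 0.0, 0.412]
force: [0.2, 0.6, 0.2]
grip_width: -0.0001
finger_force: 0.0
```

Run:
```python
from h import *
to((*T["blue"],.0335))
f=bot.grab_frame("side"); 
for c,p in(("green",(311,225)),("red",(280,201)),("yellow",(333,196)),("blue",(347,168))):
    ys,xs=np.nonzero(cap(f,c,p)); print(c,np.round([xs.mean(),ys.mean(),len(xs)],1))
cv2.imwrite("pics/s4.png",cv2.resize(f["pixels"][100:250,230:430],None,fx=3,fy=3)[...,::-1])
```

```text
16.22 [ 0.4506 -0.2625  0.1235] [-3.142  0.     0.412] [0.18 0.58 0.18] -0.0001 shift [-0.     -0.0001  0.09  ]
green [310.  224.2 105. ]
red [278.9 198.2 108. ]
yellow [332.8 196.7  81. ]
blue [347.2 166.8  44. ]
```

View pics/s4.png

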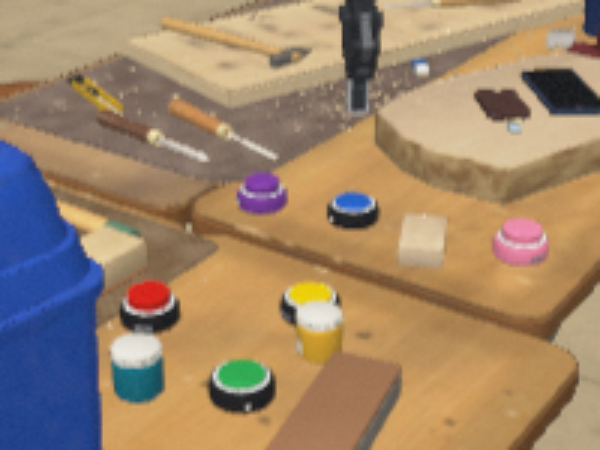

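All three caps are down, at crop (242,375), (310,292) and (353,202). Red at (150,297) is still up, nothing has moved, and the arm is clear.

```bash
python3 -c "
from workcell import bot
print(bot.job_done())"
```

```text
the job is handed in; nothing more can be done
None
```

I pressed green, then yellow, then blue down to their stops with at most about 6 N; red and everything else look unmoved in the last picture, and I handed the job in at about 16 s (no verdict came back).

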